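Index-lock the grinding-stone turntable

ROBOT

A 7-joint arm with a two-finger parallel gripper is mounted at the origin on the work surface. World frame = base frame: x ahead of the robot, y to its left, z up, the work surface at z = 0. Lengths are in m, angles in rad, forces in N, time in s.
With the tool pointing down it reaches from about 0.4 to 0.925 m from the base axis. Payload 5.6 kg.
Tool frame: the origin (TCP) lies between the finger pads; the fingertips stand 22 mm ahead of it and the grasp point (between the pads) lies 3 mm ahead of it; x points along the fingers, y is the direction in which the jaws open and shut, and the axes are right-handed (so a half turn about x gives the same grasp; the last joint's range is limited). The gripper opens to 85 mm and grips with 20 to 120 N. Pads are 22 mm wide; open, the fingers measure 114 mm over their backs; the gripper's body (76 mm by 85 mm) begins 54 mm behind the grasp point. The pads swing forward as they close: fully open they stand 13 mm farther back than shut.
Start: joints at [1.196, 0.468, -0.012, 1.603, 0.006, 1.071, -0.056], TCP at [0.212, -0.615, 0.253] pointing down, gripper open.
Joint ranges: [-2.53, 2.53], [-0.31, 2.02], [-1.57, 1.55], [0.28, 2.44], [-1.29, 4.43], [0.15, 1.84], [-2.92, 2.92]. Speed limits (rad/s): [2.57, 2.57, 3.14, 3.14, 3.14, 3.14, 3.14].

INTERFACE

Orientations are given as a rotation vector (axis times angle).
In Python, from station import robot gives the robot as it stands. The module is installed in compiled form; this text tells all that it offers.
- The arm moves only by the shell command python3 -m handwheel 'ROWS' [FORCE]. ROWS is a JSON object of lists of equal length, an entry for each row: "offset": the shift along the tool's x, y, z in units of 40 mm (1.0 is 40 mm), a list of three; "dr": the turn, a rotation vector about the tool's x, y, z in units of 8 degrees (1.0 is 8 degrees), a list of three; "gripper": the gripper command: -1 is shut, 1 is fully open, values between are in proportion. A call has 1 to 8 rows; each row shifts and turns the commanded pose from where the row before left it, along the tool's axes as they then stand; what a row does not reach is not made up. A row lasts 1/10 s, in which the tool goes at most 50 mm and 8.59 degrees, less where a joint would pass 70% of its speed; a pose out of reach is approached as far as the arm can. A call is refused whole if a number of a shift passes 1 or a number of a turn 1, either way. A call with a gripper value outside its range is refused whole. The fingers move at their own pace and stop on an object; FORCE is the grip in N (left out, the last holds). Time passes only in rows, so rows that do not move let the fingers close. It gives the time, the measured TCP pose, the force and the opening at its end, in the units of the state.
- robot.state(): the state, without advancing time (a new reading comes with each control period).
- robot.camera(name): name is "side" or "top"; returns (picture, depth): 420x560x3 uint8, red, green, blue; 420x560 float32, m along the optical axis (not along the pixel's ray), 0 where there is no reading.
- robot.camera_info(name): a dict with "fov_y" (degrees; the focal length in pixels is half the picture's height over the tangent of half this angle, whatever the lens; pixels are square), "cx", "cy" (the principal point, pixels), "k1" (the pictures are not rectified: a ray, as slopes to the right and down, at radius r is drawn at 1 + k1 r^2 times it, then the intrinsics apply), "origin" and "rotation" of the camera in the world. Camera axes: x right, y up, looking along -z (the intrinsics and any distortion apply to the point x, -y, -z); pixel columns grow to the right and rows downward; lengths in m; the calibration is good to about 2 mm. A picture is of the moment at which its call begins. camera_info takes no time and is no camera call.
- robot.job_done(): hands the job in, once; it reports no verdict.
The state is a dict: "clock": time; "joint_positions": joint angles; "dq": joint speeds; "joint_efforts": joint torques, N m; "tool_pos": TCP position; "ee_rot": TCP orientation; "wrist_force": force on the tool from outside, world axes, zero at the start; "torque": the same for the moment, N m; "finger_gap": opening from 0.0 (shut) to 1.0 (fully open).
Only numpy, scipy, OpenCV 4.12 (cv2) and the standard library are available. Lean on these libraries where they do the work, as an engineer would, in place of code of your own. Each camera call takes 0.05 s, during which the arm holds its last target.

TASK

Lock the stone turntable at its index position: turn its brass top by the centre knob until the bore in the brass lug on its rim lines up behind the bore in the steel guide bracket, then take the index pin (the one with the long straight cylindrical head) from the rack and push it down the slanting bore, through guide and lug, until its head sits on the guide. Let go, and leave the other tools and things on the desk as they are.

Things in the scene. Friction and masses are not known exactly. Their poses are not given: they have to be found in the camera images.
- turntable (a joint): Angle (rad) of the brass turntable top (220 mm across) about its vertical axis, counter-clockwise positive from above. 0 = its lug's bore is in line with the guide's bore. Starts between -1.4 and -0.5: turn it counter-clockwise. Light friction (0.04 N m), no detent, stays where left; stops at -2.9 and 2.9. The pin's tapered nose draws in a misalignment up to 3 mm at the lug.
- knob_grip (a point): Centre of the turntable's steel knob, on its axis, 106 mm above the desk. The knob is a bar 50 mm long (x axis), 14 mm thick (y), 32 mm high (z, up) on a round stem and turns with the top. Five fixed grinding stones stand round it on the brass top, reaching up to 78 mm above the desk: keep fingertips above 80 mm there.
- lug (a point): Centre of the bore in the index lug, a brass block 30 x 30 x 14 mm raised on two cheeks on the turntable, 95 mm from its axis, 74 mm above the desk; it turns with the top. 12.5 mm through bore, leaning 30 degrees from vertical, its top outward from the axis.
- guide_mouth (a point): Centre of the bore's mouth on the upper slanting face of the fixed steel guide bracket (block 36 x 36 x 16 mm on two legs) at the turntable's rim, on the side to the robot's left (+y), 99 mm above the desk. z axis = along the bore, up and out, leaning 30 degrees from vertical, outward from the turntable; y horizontal. Bore 12.5 mm. Going in: guide 16 mm, gap 6 mm, lug 14 mm, then free space.
- seat (a point): Where the point of the index pin is when the pin is fully home: on the bore's line, 54 mm in from guide_mouth. Same axes as guide_mouth. Fixed with the guide.
- pin_head (a point): Centre of the index pin's head, where to grip. Plain steel pin, 94 mm, about 90 g: straight cylindrical head 22 mm across, 40 mm long, with dark rings; under it a 10 mm shank 54 mm long, its last 12 mm tapering to 4 mm. z axis = from point to head. It stands upright in one (varies) of three holes of the wooden rack, the head's underside on the rack's top.
- pin_tip (a point): Point of the index pin, 74 mm below pin_head along the pin's axis. Same axes.
- rack_mid (a point): Centre of the top face of the fixed dark wooden rack (170 x 46 x 60 mm), 60 mm above the desk; x axis = along the row of its three 13 mm holes, 60 mm apart; y across the rack.
- burnisher_center (a point): A burnisher standing in the rack: ball head 26 mm across on a thin shank, top 29 mm above the rack. The point is in the lower part of the ball. Not to be moved.
- punch_center (a point): Middle of the head of a punch standing in the rack, with a flat disc head 34 mm across and 12 mm high. Not to be moved.
- pen_center (a point): Centre of a purple acrylic pen body lying on the desk, 120 mm long (x axis), 13 mm thick. Not to be moved.
- loupe_center (a point): Centre of a steel nib loupe standing on the desk, 40 mm across, 44 mm high. Not to be moved.
- extractor_center (a point): Near the centre of a chrome feed extractor (two-pronged flat tool) lying on the desk, about 125 mm long (x axis), 9 mm high. Not to be moved.
- jar_center (a point): Centre of a small closed glass jar standing on the desk, 48 mm across, 50 mm high. Not to be moved.
Things that resemble listed ones, but are neither listed nor needed, are in the scene too. Leave any blue, green or pink look-alike of the part that bears pin_head alone.

How it is judged:
On the way:
1. the turntable top is turned to its index position, within 0.12 rad (value of joint turntable between -0.12 and 0.12 rad), for 0.1 s.
At the end, for the whole second after the job is handed in: The index pin is fully home: its point within 6 mm of the seat point and its axis within 0.15 rad of the bore, the turntable within 0.06 rad of index, the pin released and at rest (under 20 mm/s) (distance between pin_tip and seat below 0.006 m and angle between the z axis of pin_head and the z axis of seat, either way round below 0.15 rad and value of joint turntable between -0.06 and 0.06 rad and linear speed of pin below 0.02 m/s); the robot touches nothing.
It fails at once if the burnisher or the punch is moved by more than 30 mm (distance of any of burnisher_center, punch_center from where it was at the start of the episode above 0.03 m).
It fails at once if the pen body, loupe, feed extractor or jar is moved by more than 30 mm (distance of any of pen_center, loupe_center, extractor_center, jar_center from where it was at the start of the episode above 0.03 m).
It also fails if it takes over 58 s, if anything falls off the work surface, if the arm or the gripper's body presses on something with over 40 N, if the wrist force passes 120 N, or if a joint passes its speed limit or range.

## Working session

There is one attempt and no reset: what is moved stays moved. The work goes in short steps, Python scripts to look and compute and a shell command to move; the robot and the scene stay as the last step left them, time stands still between calls to the robot, and variables do not carry over. Pictures are saved under pics/ and viewed, and the job is handed in when it is done.

```bash
mkdir -p pics; python3 - <<'E'
from station import robot
import cv2,numpy as np
for n in("side","top"):
    i=robot.camera_info(n);print(n,i)
    p,d=robot.camera(n);cv2.imwrite(f"pics/{n}0.png",p[:,:,::-1]);np.savez(f"{n}0.npz",p=p,d=d)
print(robot.state())
E
```

```text
side {'fov_y': 45.70847980223515, 'cx': 280.9408559543992, 'cy': 205.45839796430988, 'k1': -0.07055859203369562, 'origin': array([ 0.32056094, -1.19678705,  1.04088255]), 'rotation': array([ 0.91877088, -0.0819229 , -0.16521666])}
top {'fov_y': 49.62884072840839, 'cx': 270.76519088236006, 'cy': 212.88422137650662, 'k1': -0.03741292575989089, 'origin': array([0.37578772, 0.03018046, 1.21977956]), 'rotation': array([ 0.13710946, -0.14034025, -1.58798574])}
{'clock': 0.1, 'joint_positions': array([ 1.1960208 ,  0.46830826, -0.01160029,  1.60352308,  0.00598691,
        1.07140438, -0.0563172 ]), 'dq': array([-0.00067988, -0.00307259, -0.00073632, -0.00063748, -0.0023509 ,
        0.00092694, -0.00129574]), 'joint_efforts': array([ 9.43975392e-04, -5.33524275e+01,  2.15999410e-02, -2.51966572e+01,
        1.14698373e-02,  4.28817468e-03, -9.25572749e-06]), 'tool_pos': array([ 0.21151019, -0.61413364,  0.25242463]), 'ee_rot': array([ 2.04199659,  0.34347436, -2.04276101]), 'wrist_force': array([ 0.10930922, -0.27064315,  0.74153124]), 'torque': array([-0.02558764, -0.03034406, -0.01905247]), 'finger_gap': 0.9996603462944096}
```

View pics/side0.png

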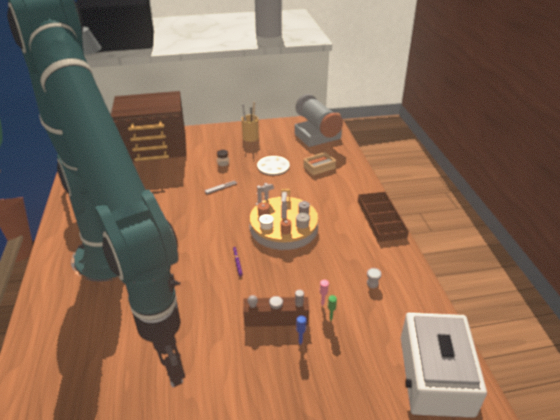

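View pics/top0.png

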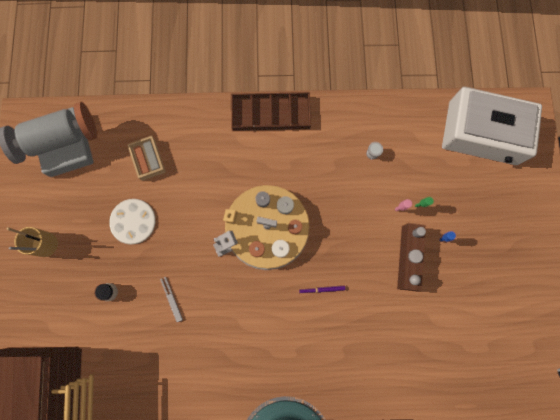

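The side and top views show the turntable (top ~(267,227)), with the guide bracket at (225,243). The rack is at (416,258). I'll zoom in on both.

```bash
cat > h.py <<'E'
import numpy as np,cv2
from scipy.spatial.transform import Rotation as R
from station import robot
def cam(n):
    i=robot.camera_info(n);f=210/np.tan(np.radians(i['fov_y']/2))
    return f,i['cx'],i['cy'],i['k1'],np.array(i['origin']),R.from_rotvec(i['rotation']).as_matrix()
def ray(n,u,v):
    f,cx,cy,k,o,M=cam(n)
    d=np.array([(u-cx)/f,(v-cy)/f]);s=d.copy()
    for _ in range(20): s=d/(1+k*(s@s))
    return o,M@np.array([s[0],-s[1],-1.])
def onplane(n,u,v,z):
    o,d=ray(n,u,v);return o+d*(z-o[2])/d[2]
def atdepth(n,u,v,dep):
    o,d=ray(n,u,v);return o+d*dep
def proj(n,P):
    f,cx,cy,k,o,M=cam(n)
    c=M.T@(np.array(P)-o);s=np.array([c[0],-c[1]])/-c[2];s=s*(1+k*(s@s))
    return f*s[0]+cx,f*s[1]+cy
def tri(a,b):
    o1,d1=a;o2,d2=b
    A=np.stack([d1,-d2],1);t=np.linalg.lstsq(A,o2-o1,rcond=None)[0]
    p,q=o1+d1*t[0],o2+d2*t[1];return (p+q)/2,np.linalg.norm(p-q)
def crop(p,u0,u1,v0,v1,s,name):
    cv2.imwrite(name,cv2.resize(p[v0:v1,u0:u1,::-1],None,fx=s,fy=s,interpolation=cv2.INTER_CUBIC))
E
python3 - <<'E'
from h import *
t=np.load('top0.npz')['p'];s=np.load('side0.npz')['p']
a=cv2.resize(t[175:285,205:325],None,fx=5,fy=5,interpolation=cv2.INTER_CUBIC);cv2.imwrite('pics/tt.png',a[:,:,::-1])
crop(s,235,335,170,260,6,'pics/st.png')
crop(t,385,465,185,305,5,'pics/tr.png')
crop(s,230,350,270,350,6,'pics/sr.png')
E
```

```text
(no output)
```

View pics/tt.png

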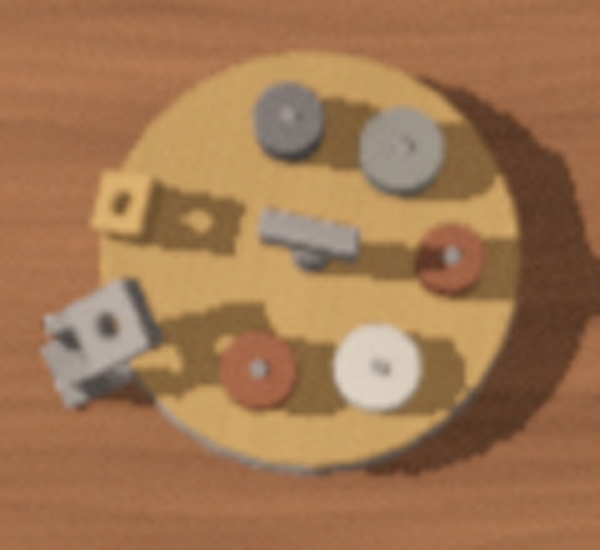

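View pics/st.png

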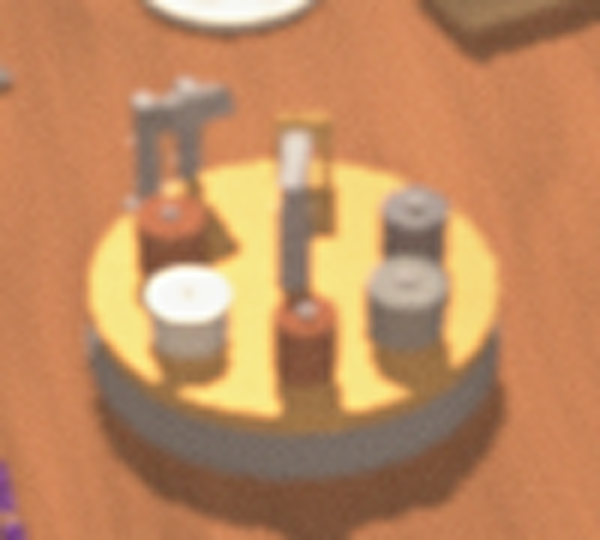

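View pics/tr.png

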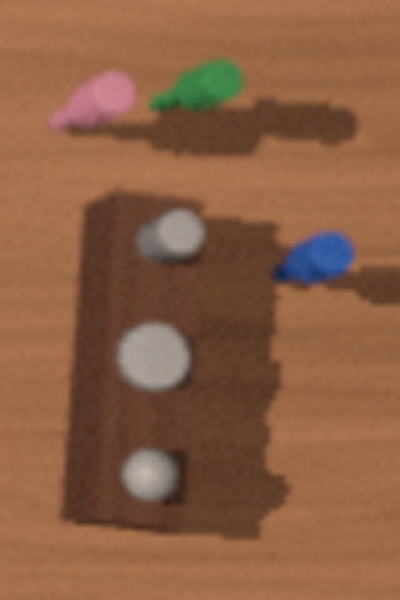

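View pics/sr.png

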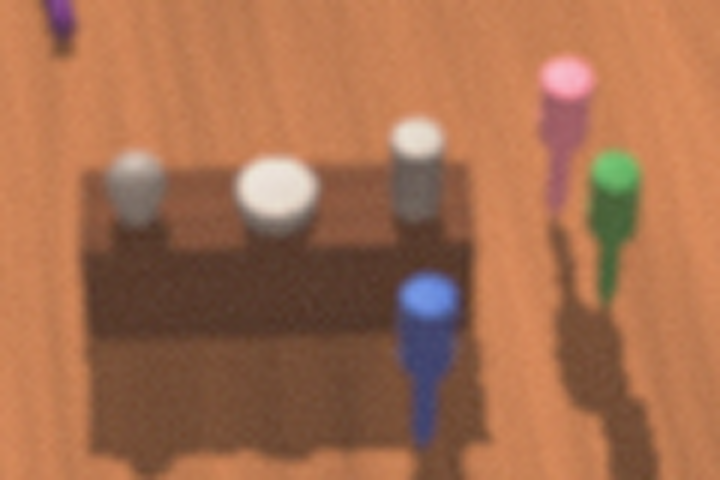

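The pin stands in the far rack hole, its top at top-camera px (421,231). The blue look-alike is ~30 px to its right. Lug bore is at (229,215), guide bore at (226,239) and the knob at (266,221). Next I'll work out positions.

```bash
python3 - <<'E'
from h import *
np.set_printoptions(precision=4,suppress=True)
c=lambda x,y,s,u,v:((x+.5)/s-.5+u,(y+.5)/s-.5+v)
P=lambda x,y:c(x,y,5,205,175); Q=lambda x,y:c(x,y,6,235,170)
r=lambda n,p,z:onplane(n,*p,z)
T=np.load('top0.npz');S=np.load('side0.npz')
# disc by brass mask
hsv=cv2.cvtColor(T['p'],cv2.COLOR_RGB2HSV)
print('knob top',r('top',P(309,228),.122))
for k,q in dict(l1=P(262,210),l2=P(357,236)).items(): print(k,r('top',q,.122))
print('lug',r('top',P(122,203),.081)); print('guide mouth',r('top',P(107,325),.099))
print('disc edges')
for q in [P(310,52),P(310,468),P(99,255),P(520,250)]: print(r('top',q,.045))
A=lambda x,y:c(x,y,5,385,185);B=lambda x,y:c(x,y,6,230,270)
print('pin',r('top',A(181,232),.1),r('side',B(417,138),.1),tri(ray('top',*A(181,232)),ray('side',*B(417,138))))
print('punch',r('top',A(154,357),.072),r('side',B(277,188),.072));print('ball',r('top',A(151,475),.075),r('side',B(136,180),.075))
print('blue',r('top',A(331,255),.094),tri(ray('top',*A(331,255)),ray('side',*B(429,295))))
print('green',tri(ray('top',*A(220,82)),ray('side',*B(616,172))))
print('knob side',r('side',Q(296,138),.122), 'lug',r('side',Q(305,118),.081))
for n,q in [('top',P(309,228)),('top',A(181,232)),('top',P(200,60))]:
  d=T['d'];print(atdepth(n,*q,d[int(round(q[1])),int(round(q[0]))]))
E
```

```text
knob top [0.5532 0.0369 0.122 ]
l1 [0.5626 0.0597 0.122 ]
l2 [0.5487 0.0135 0.122 ]
lug [0.5748 0.132  0.081 ]
guide mouth [0.5103 0.1382 0.099 ]
disc edges
[0.6603 0.0349 0.045 ]
[0.4406 0.0393 0.045 ]
[0.5537 0.1474 0.045 ]
[ 0.5516 -0.0728  0.045 ]
pin [ 0.521  -0.3479  0.1   ] [ 0.5204 -0.3461  0.1   ] (array([ 0.5205, -0.3473,  0.1014]), np.float64(0.0007168381182373573))
punch [ 0.4611 -0.3385  0.072 ] [ 0.4613 -0.3385  0.072 ]
ball [ 0.4019 -0.3316  0.075 ] [ 0.4021 -0.326   0.075 ]
blue [ 0.5084 -0.425   0.094 ] (array([ 0.5087, -0.4252,  0.0936]), np.float64(0.0004962165658410573))
green (array([ 0.5989, -0.3758,  0.0951]), np.float64(0.0020100009589314742))
knob side [0.5559 0.0585 0.122 ] lug [0.5747 0.1323 0.081 ]
[0.5531 0.0369 0.1227]
[ 0.5208 -0.3472  0.1019]
[0.6669 0.0956 0.0047]
```

```bash
cat >> h.py <<'E'
np.set_printoptions(precision=4,suppress=True)
def plan(pos,a,tilt=0,to=0,ac=None):
    "goal: TCP pos; tool y yaw a (deg) when down, then tilt deg about axis so that tool back leans to azimuth `to`"
    a=np.radians(a);x=np.array([0,0,-1.]);y=np.array([np.cos(a),np.sin(a),0]);z=np.cross(x,y)
    M=np.stack([x,y,z],1)
    to=np.radians(to);ax=np.array([-np.sin(to),np.cos(to),0])
    M=R.from_rotvec(ax*np.radians(tilt)).as_matrix()@M
    s=robot.state();C=R.from_rotvec(s['ee_rot']).as_matrix();p=np.array(s['tool_pos'])
    print('tool-frame shift (units)',C.T@(np.array(pos)-p)/.04,' in final frame',M.T@(np.array(pos)-p)/.04)
    print('turn (units)',np.degrees(R.from_matrix(C.T@M).as_rotvec())/8)
def st():
    s=robot.state();C=R.from_rotvec(s['ee_rot']).as_matrix()
    print('t',s['clock'],'q',s['joint_positions'],'p',s['tool_pos'],'gap',s['finger_gap'],'F',s['wrist_force'],'T',s['torque']);print(C, 'yaw y',np.degrees(np.arctan2(C[1,1],C[0,1])))
E
python3 - <<'E'
from h import *
st()
plan((.5515,.037,.20),-16); plan((.5515,.037,.20),164)
E
```

```text
t 0.1 q [ 1.196   0.4683 -0.0116  1.6035  0.006   1.0714 -0.0563] p [ 0.2115 -0.6141  0.2524] gap 0.9996603462944096 F [ 0.1093 -0.2706  0.7415] T [-0.0256 -0.0303 -0.0191]
[[-0.0006  0.3256 -0.9455]
 [ 0.0015 -0.9455 -0.3256]
 [-1.     -0.0016  0.0001]] yaw y -70.99583756525001
tool-frame shift (units) [  1.3295 -12.6211 -13.3374]  in final frame [  1.3106   3.6836 -17.9906]
turn (units) [-6.8745 -0.0048  0.011 ]
tool-frame shift (units) [  1.3295 -12.6211 -13.3374]  in final frame [ 1.3106 -3.6836 17.9906]
turn (units) [15.6255  0.013   0.0057]
```

```bash
python3 -m handwheel '{"offset":[[0,-0.8,-0.84],[0,-0.8,-0.84],[0,-0.8,-0.84],[0,-0.8,-0.84],[0,-0.8,-0.84],[0,-0.8,-0.84],[0,-0.8,-0.84],[0,-0.8,-0.84]],"dr":[[0,0,0],[0,0,0],[0,0,0],[0,0,0],[0,0,0],[0,0,0],[0,0,0],[0,0,0]],"gripper":[1,1,1,1,1,1,1,1]}' 40
python3 -m handwheel '{"offset":[[0,-0.8,-0.84],[0,-0.8,-0.84],[0,-0.8,-0.84],[0,-0.8,-0.84],[0,-0.8,-0.84],[0,-0.8,-0.84],[0,-0.8,-0.84],[0,-0.6,-0.8]],"dr":[[0,0,0],[0,0,0],[0,0,0],[0,0,0],[0,0,0],[0,0,0],[0,0,0],[0,0,0]],"gripper":[1,1,1,1,1,1,1,1]}'
python3 -m handwheel '{"offset":[[0,0,0],[0,0,0],[0,0,0],[0,0,0],[0,0,0],[0,0,0],[0,0,0],[0,0,0]],"dr":[[-1,0,0],[-1,0,0],[-1,0,0],[-1,0,0],[-1,0,0],[-1,0,0],[-0.87,0,0],[0,0,0]],"gripper":[1,1,1,1,1,1,1,1]}'
python3 - <<'E'
from h import *
st();plan((.5515,.037,.109),-16)
p,d=robot.camera('top');crop(p,185,345,140,300,4,'pics/t1.png')
E
```

```text
clock: 0.9
tool_pos: [0.3828, -0.2831, 0.2532]
ee_rot: [2.042, 0.342, -2.042]
wrist_force: [1.1, -0.0, 0.4]
finger_gap: 1.002
clock: 1.7
tool_pos: [0.5546, 0.0393, 0.2531]
ee_rot: [2.04, 0.344, -2.041]
wrist_force: [1.1, -0.9, -0.1]
finger_gap: 0.998
clock: 2.5
tool_pos: [0.5541, 0.0364, 0.2528]
ee_rot: [1.412, 1.065, -1.413]
wrist_force: [0.9, -0.1, 0.5]
finger_gap: 0.998
t 2.5 q [ 0.3468  0.3801 -0.5891  1.8076  0.2427  1.0275 -0.6159] p [0.5541 0.0364 0.2528] gap 0.9976994083639682 F [ 0.9258 -0.1217  0.5141] T [ 0.0025  0.0002 -0.0008]
[[-0.001   0.9611 -0.2761]
 [ 0.0003 -0.2761 -0.9611]
 [-1.     -0.001   0.    ]] yaw y -16.0265195778186
tool-frame shift (units) [ 3.5956 -0.0626  0.0025]  in final frame [ 3.5956 -0.0662  0.0025]
turn (units) [-0.0033  0.      0.0072]
```

View pics/t1.png

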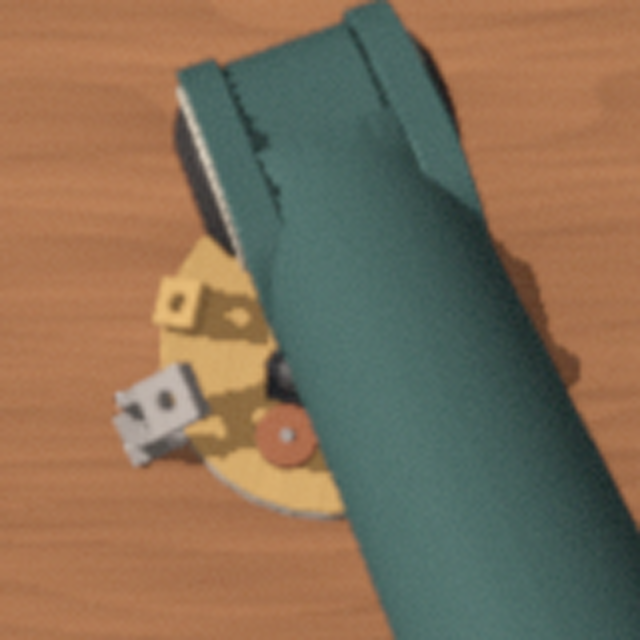

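The arm is over the knob, and the lug and guide remain visible at left. Now I'll descend and grip.

```bash
python3 -m handwheel '{"offset":[[0.7,-0.06,0],[0.8,0,0],[0.8,0,0],[0.7,0,0],[0.6,0,0],[0,0,0],[0,0,0],[0,0,0]],"dr":[[0,0,0],[0,0,0],[0,0,0],[0,0,0],[0,0,0],[0,0,0],[0,0,0],[0,0,0]],"gripper":[1,1,1,1,1,1,-1,-1]}' 30
python3 -m handwheel '{"offset":[[0,0,0],[0,0,0],[0,0,0],[0,0,0],[0,0,0],[0,0,0]],"dr":[[0,0,0],[0,0,0],[0,0,0],[0,0,0],[0,0,0],[0,0,0]],"gripper":[-1,-1,-1,-1,-1,-1]}' 
python3 - <<'E'
from h import *
st()
p,d=robot.camera('side');crop(p,205,365,140,260,5,'pics/s2.png')
p,d=robot.camera('top');crop(p,205,285,180,270,7,'pics/t2.png')
E
```

```text
clock: 3.35
tool_pos: [0.553, 0.0374, 0.1107]
ee_rot: [1.414, 1.062, -1.411]
wrist_force: [-0.1, 1.3, -0.1]
finger_gap: 0.688
clock: 3.95
tool_pos: [0.5517, 0.0373, 0.1103]
ee_rot: [1.412, 1.063, -1.413]
wrist_force: [-3.6, 0.4, 6.6]
finger_gap: 0.203
t 3.95 q [ 0.2664  0.5623 -0.5036  1.9194  0.385   0.7561 -0.7367] p [0.5517 0.0373 0.1103] gap 0.20294655462815728 F [-3.587   0.4479  6.6392] T [0.0065 0.7903 0.018 ]
[[-0.0004  0.961  -0.2764]
 [-0.0005 -0.2764 -0.961 ]
 [-1.     -0.0002  0.0006]] yaw y -16.0450297994584
```

View pics/s2.png

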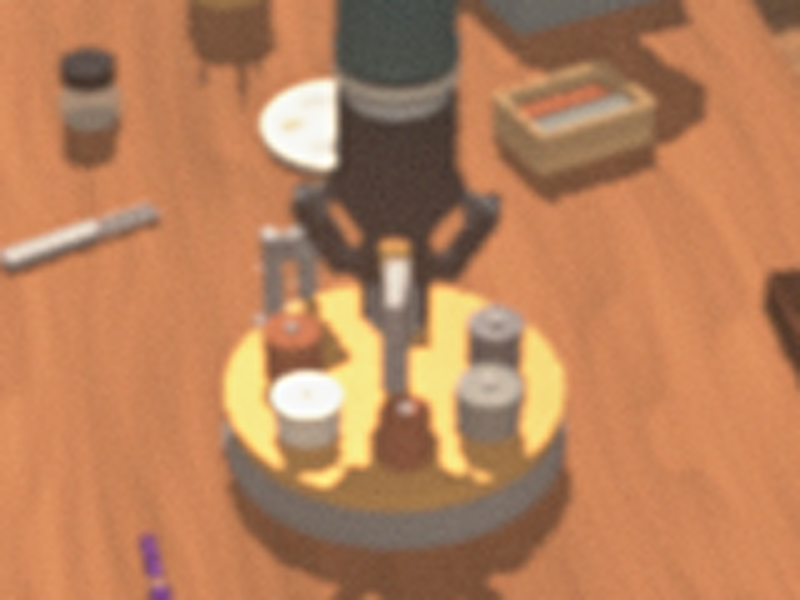

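View pics/t2.png

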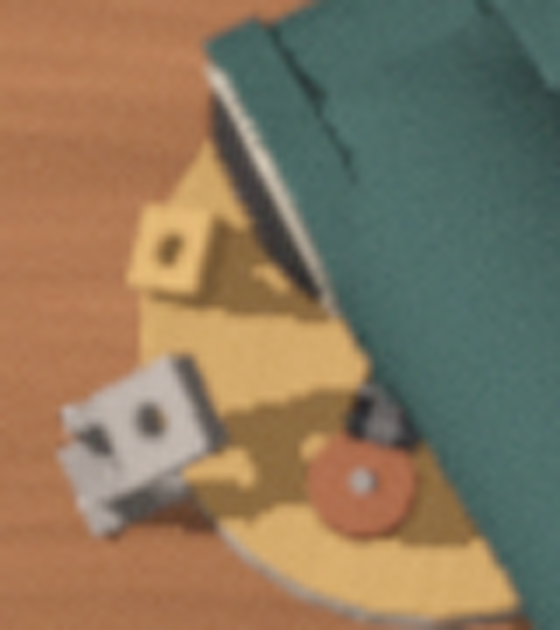

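```bash
python3 - <<'E'
from h import *
c=lambda x,y:((x+.5)/7-.5+205,(y+.5)/7-.5+180)
ax=np.array([.5517,.0372])
def f(n,x,y,z):
    p=onplane('top',*c(x,y),z);d=p[:2]-ax;print(n,p,'r',np.linalg.norm(d),'ang',np.degrees(np.arctan2(d[1],d[0])))
f('lug bore',172,248,.0801);f('guide bore',150,420,.099)
for q in [(145,203),(213,212),(204,297),(128,280)]: f('lugc',*q,.08)
for q in [(172,355),(203,440),(105,497),(70,408)]: f('gc',*q,.1)
E
```

```text
lug bore [0.5754 0.1317 0.0801] r 0.09747338461346514 ang 75.91106771405728
guide bore [0.5104 0.1382 0.099 ] r 0.10914138190550729 ang 112.23960927266242
lugc [0.5923 0.1415 0.08  ] r 0.11194405372708821 ang 68.72145837230688
lugc [0.5884 0.1167 0.08  ] r 0.08759892735414311 ang 65.19845798571914
lugc [0.5571 0.1202 0.08  ] r 0.08321383255820061 ang 86.24943244965804
lugc [0.564  0.1478 0.08  ] r 0.111291882871961 ang 83.6596668466476
gc [0.5333 0.1302 0.1   ] r 0.0947868009448267 ang 101.16982807631048
gc [0.5028 0.1194 0.1   ] r 0.09566882867163524 ang 120.76960190585235
gc [0.4833 0.1541 0.1   ] r 0.1354841830257865 ang 120.32627837520204
gc [0.5152 0.1665 0.1   ] r 0.13434966448198304 ang 105.78570340347738
```

```bash
python3 -m handwheel '{"offset":[[0,0,0],[0,0,0],[0,0,0],[0,0,0],[0,0,0],[0,0,0],[0,0,0],[0,0,0]],"dr":[[-0.65,0,0],[-0.65,0,0],[-0.65,0,0],[-0.65,0,0],[-0.65,0,0],[-0.65,0,0],[-0.6,0,0],[0,0,0]],"gripper":[-1,-1,-1,-1,-1,-1,-1,-1]}' 
python3 -m handwheel '{"offset":[[0,0,0],[0,0,0],[0,0,0]],"dr":[[0,0,0],[0,0,0],[0,0,0]],"gripper":[-1,-1,-1]}' 
python3 - <<'E'
from h import *
st()
p,d=robot.camera('side');crop(p,205,365,140,260,5,'pics/s3.png')
p,d=robot.camera('top');crop(p,205,285,180,270,7,'pics/t3.png')
E
```

```text
clock: 4.85
tool_pos: [0.5513, 0.0373, 0.1102]
ee_rot: [0.947, 1.355, -0.949]
wrist_force: [-5.1, -0.7, 8.1]
finger_gap: 0.203
clock: 5.15
tool_pos: [0.5513, 0.0373, 0.1102]
ee_rot: [0.948, 1.355, -0.95]
wrist_force: [-4.5, 0.6, 9.2]
finger_gap: 0.2
t 5.15 q [ 0.3766  0.6047 -0.6526  1.9128  0.5059  0.7948 -0.2069] p [0.5513 0.0373 0.1102] gap 0.2000159282805775 F [-4.5019  0.5701  9.2294] T [-0.0282  1.1087  0.0366]
[[-0.0012  0.9399  0.3414]
 [-0.0009  0.3414 -0.9399]
 [-1.     -0.0014  0.0004]] yaw y 19.963887065463055
```

View pics/s3.png

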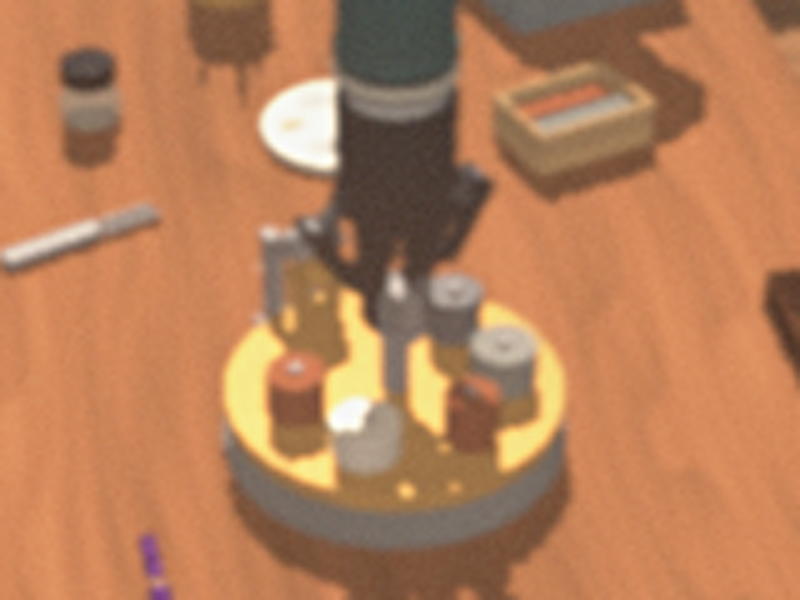

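View pics/t3.png

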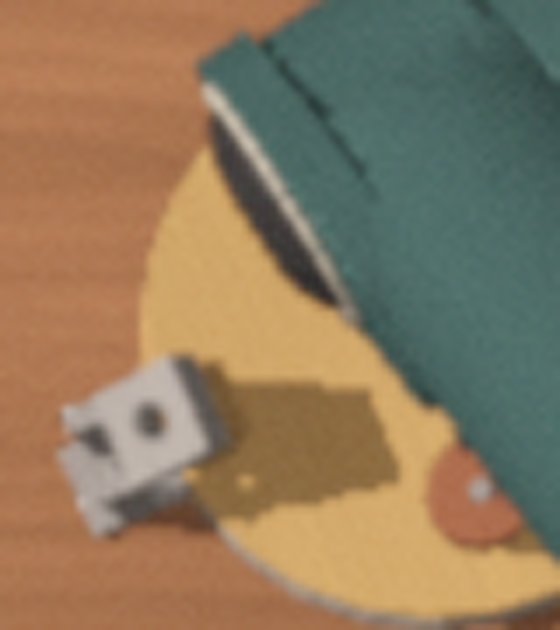

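The guide bore now has brass visible behind it, and the top turned 36.0°. I'll release and lift.

```bash
python3 -m handwheel '{"offset":[[0,0,0],[0,0,0],[0,0,0],[0,0,0],[-0.2,0,0],[-0.8,0,0],[-0.9,0,0],[-0.9,0,0]],"dr":[[0,0,0],[0,0,0],[0,0,0],[0,0,0],[0,0,0],[0,0,0],[0,0,0],[0,0,0]],"gripper":[-0.4,-0.2,0,0,0.2,0.2,0.2,0.2]}' 
python3 - <<'E'
from h import *
st()
plan((.5207,-.3472,.22),-80)
E
```

```text
clock: 6.05
tool_pos: [0.5518, 0.0374, 0.2228]
ee_rot: [0.948, 1.355, -0.948]
wrist_force: [0.7, 1.3, 0.5]
finger_gap: 0.602
t 6.05 q [ 0.4634  0.4586 -0.754   1.8342  0.3693  0.9946 -0.0954] p [0.5518 0.0374 0.2228] gap 0.601795802420944 F [0.6617 1.2978 0.4539] T [-0.0072 -0.0656  0.0065]
[[-0.0005  0.9397  0.342 ]
 [ 0.0003  0.342  -0.9397]
 [-1.     -0.0003 -0.0005]] yaw y 19.997304867961038
tool-frame shift (units) [ 0.0677 -4.0183  8.7702]  in final frame [0.0704 9.3346 2.4348]
turn (units) [12.4997 -0.0003  0.0048]
```

```bash
python3 -m handwheel '{"offset":[[0,-0.4,0.88],[0,-0.4,0.88],[0,-0.4,0.88],[0,-0.4,0.88],[0,-0.4,0.88],[0,-0.4,0.88],[0,-0.4,0.88],[0,-0.4,0.88]],"dr":[[0,0,0],[0,0,0],[0,0,0],[0,0,0],[0,0,0],[0,0,0],[0,0,0],[0,0,0]],"gripper":[0.2,0.2,0.2,0.2,0.2,0.2,0.2,0.2]}' 
python3 -m handwheel '{"offset":[[0,-0.4,0.88],[0,-0.4,0.88],[0,0,0],[0,0,0],[0,0,0],[0,0,0],[0,0,0],[0,0,0]],"dr":[[0,0,0],[0,0,0],[1,0,0],[1,0,0],[1,0,0],[1,0,0],[1,0,0],[1,0,0]],"gripper":[0.2,0.2,0.2,0.2,0.2,0.2,0.2,0.2]}' 
python3 -m handwheel '{"offset":[[0,0,0],[0,0,0],[0,0,0],[0,0,0],[0,0,0],[0,0,0],[0,0,0],[0,0,0]],"dr":[[1,0,0],[1,0,0],[1,0,0],[1,0,0],[1,0,0],[1,0,0],[0.5,0,0],[0,0,0]],"gripper":[0.2,0.2,0.2,0.2,0.2,0.2,0.2,0.2]}' 
python3 - <<'E'
from h import *
st()
plan((.5207,-.3472,.088),-80)
p,d=robot.camera('top');crop(p,205,325,175,285,5,'pics/t4.png')
p,d=robot.camera('side');crop(p,235,335,170,260,6,'pics/s4.png')
crop(p,230,350,220,350,5,'pics/s4b.png')
E
```

```text
clock: 6.85
tool_pos: [0.5276, -0.2728, 0.2219]
ee_rot: [0.949, 1.353, -0.949]
wrist_force: [1.4, -0.2, -0.6]
finger_gap: 0.604
clock: 7.65
tool_pos: [0.5219, -0.3482, 0.2218]
ee_rot: [1.564, 0.933, -1.563]
wrist_force: [-0.3, -0.4, -0.5]
finger_gap: 0.595
clock: 8.45
tool_pos: [0.5221, -0.348, 0.2218]
ee_rot: [2.131, 0.186, -2.13]
wrist_force: [0.3, 0.4, 0.4]
finger_gap: 0.6
t 8.45 q [ 0.7349  0.4816 -0.2695  1.6764  0.1467  1.003  -0.9808] p [ 0.5221 -0.348   0.2218] gap 0.5997110315274733 F [0.2848 0.4107 0.3522] T [-0.0535  0.0101  0.0719]
[[ 0.0005  0.1735 -0.9848]
 [-0.0002 -0.9848 -0.1735]
 [-1.      0.0002 -0.0004]] yaw y -80.00632946695727
tool-frame shift (units) [ 3.3456 -0.0262  0.0321]  in final frame [ 3.3457 -0.0254  0.0307]
turn (units) [-0.0008 -0.003  -0.0017]
```

View pics/t4.png

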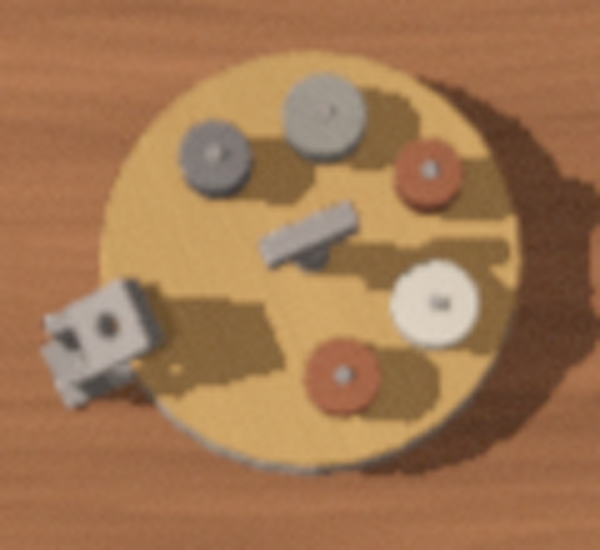

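View pics/s4.png

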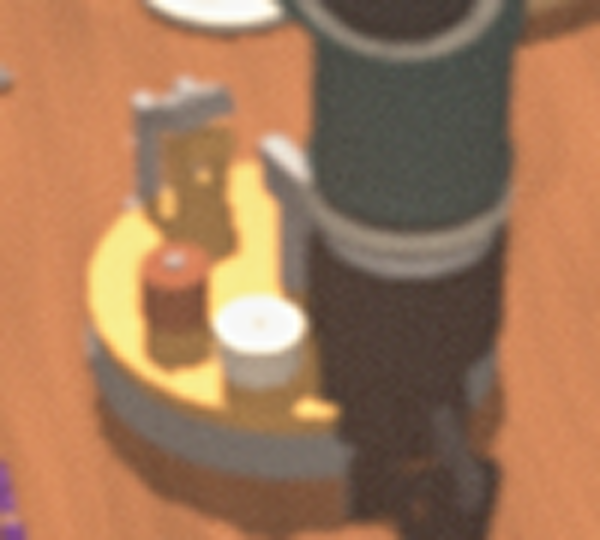

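View pics/s4b.png

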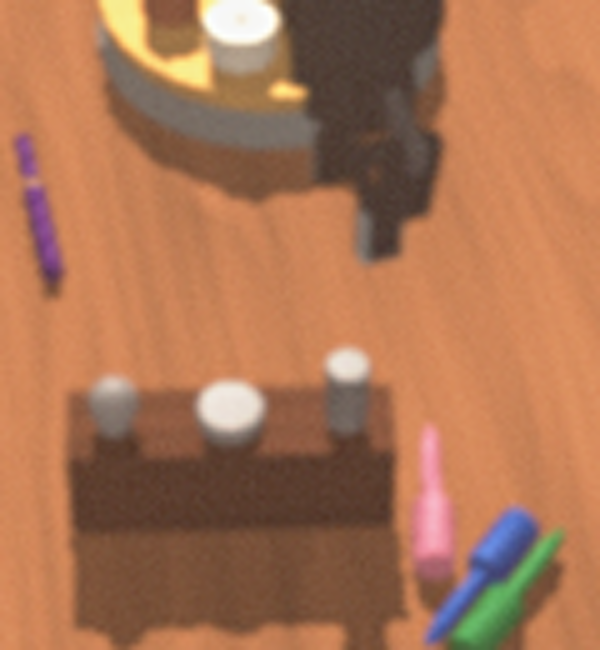

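The turntable is at index. The colour look-alikes have toppled on their own; the robot never went near them. The pin still stands, at side px (299,297). I'll descend on it.

```bash
python3 -m handwheel '{"offset":[[0.8,-0.02,0.03],[0.8,0,0],[0.6,0,0],[0.5,0,0],[0.4,0,0],[0.25,0,0],[0,0,0],[0,0,0]],"dr":[[0,0,0],[0,0,0],[0,0,0],[0,0,0],[0,0,0],[0,0,0],[0,0,0],[0,0,0]],"gripper":[0.2,0.2,0.2,0.2,0.2,0.2,0.2,0.2]}' 
python3 -m handwheel '{"offset":[[0,0,0],[0,0,0],[0,0,0],[0,0,0],[0,0,0],[0,0,0]],"dr":[[0,0,0],[0,0,0],[0,0,0],[0,0,0],[0,0,0],[0,0,0]],"gripper":[-1,-1,-1,-1,-1,-1]}' 40
python3 - <<'E'
from h import *
st()
p,d=robot.camera('side');crop(p,230,350,220,350,5,'pics/s5.png')
p,d=robot.camera('top');crop(p,385,465,185,305,5,'pics/t5.png')
E
```

```text
clock: 9.35
tool_pos: [0.521, -0.3479, 0.0879]
ee_rot: [2.131, 0.185, -2.129]
wrist_force: [0.2, 0.0, 1.1]
finger_gap: 0.606
clock: 9.95
tool_pos: [0.5211, -0.3481, 0.0884]
ee_rot: [2.131, 0.184, -2.129]
wrist_force: [-0.4, -0.7, 6.1]
finger_gap: 0.247
t 9.95 q [ 0.7078  0.645  -0.234   1.7583  0.2041  0.7603 -1.0259] p [ 0.5211 -0.3481  0.0884] gap 0.2474441990049873 F [-0.3951 -0.7372  6.0692] T [ 0.087   0.1913 -0.0189]
[[ 0.0013  0.1731 -0.9849]
 [-0.0011 -0.9849 -0.1731]
 [-1.      0.0013 -0.0011]] yaw y -80.03315767748221
```

View pics/s5.png

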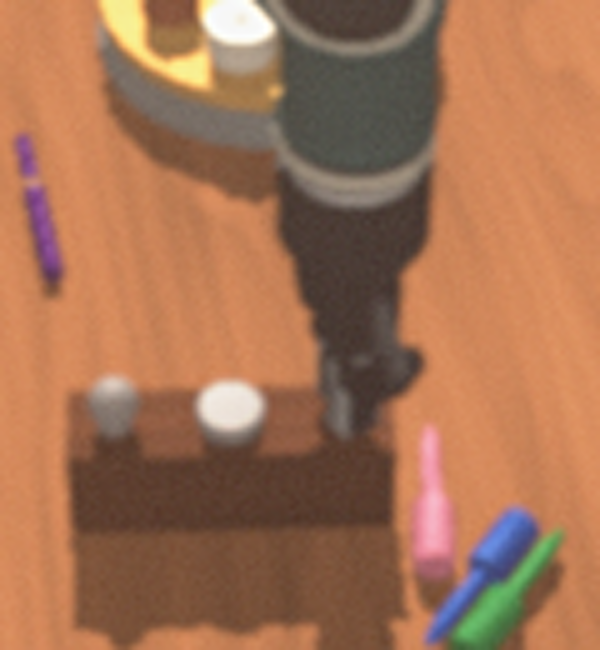

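Gripped on the 22 mm head. Lift and check that the pin came along.

```bash
python3 -m handwheel '{"offset":[[-0.3,0,0],[-0.6,0,0],[-0.8,0,0],[-0.8,0,0],[-0.9,0,0],[-0.9,0,0],[-0.7,0,0],[0,0,0]],"dr":[[0,0,0],[0,0,0],[0,0,0],[0,0,0],[0,0,0],[0,0,0],[0,0,0],[0,0,0]],"gripper":[-1,-1,-1,-1,-1,-1,-1,-1]}' 60
python3 - <<'E'
from h import *
st()
p,d=robot.camera('side');crop(p,220,340,190,320,5,'pics/s6.png')
M=np.array([.5104,.1382,.099]);a=np.radians(112.1);u=np.array([np.cos(a)/2,np.sin(a)/2,np.cos(np.pi/6)])
plan(M+u*.15,22.1,30,112.1)
plan(M+u*.15,22.1)
E
```

```text
clock: 10.85
tool_pos: [0.5223, -0.3485, 0.2927]
ee_rot: [2.135, 0.18, -2.121]
wrist_force: [1.0, 0.8, 0.1]
finger_gap: 0.241
t 10.85 q [ 0.7456  0.412  -0.2815  1.6104  0.1244  1.1281 -0.9628] p [ 0.5223 -0.3485  0.2927] gap 0.24078179268752392 F [0.9875 0.7973 0.0652] T [-0.0523 -0.0447  0.0545]
[[ 0.0072  0.1731 -0.9849]
 [-0.0048 -0.9849 -0.1731]
 [-1.      0.006  -0.0063]] yaw y -80.03300534452971
tool-frame shift (units) [  1.4855 -13.8555  -1.4402]  in final frame [ -5.3001   4.3227 -12.2261]
turn (units) [-12.4477  -2.6893   3.2987]
tool-frame shift (units) [  1.4855 -13.8555  -1.4402]  in final frame [  1.523    4.3227 -13.2382]
turn (units) [-12.766    0.0035  -0.0351]
```

View pics/s6.png

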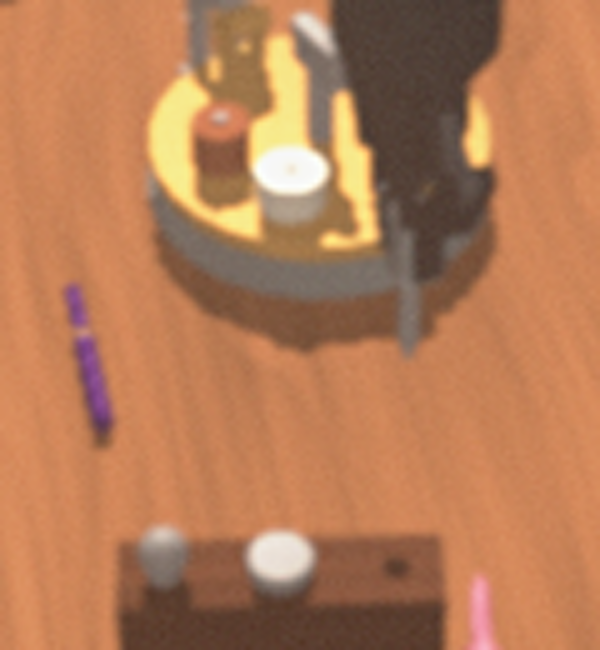

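The pin hangs straight below the fingers (tip side px ~(301,260)) and the hole is empty. Next I'll carry it over to the guide.

```bash
python3 -m handwheel '{"offset":[[0,-0.8,-0.09],[0,-0.87,-0.09],[0,-0.87,-0.09],[0,-0.87,-0.09],[0,-0.87,-0.09],[0,-0.87,-0.09],[0,-0.87,-0.09],[0,-0.87,-0.09]],"dr":[[0,0,0],[0,0,0],[0,0,0],[0,0,0],[0,0,0],[0,0,0],[0,0,0],[0,0,0]],"gripper":[-1,-1,-1,-1,-1,-1,-1,-1]}' 
python3 -m handwheel '{"offset":[[0,-0.87,-0.09],[0,-0.87,-0.09],[0,-0.87,-0.09],[0,-0.87,-0.09],[0,-0.87,-0.09],[0,-0.87,-0.09],[0,-0.87,-0.09],[0,-0.87,-0.09]],"dr":[[0,0,0],[0,0,0],[0,0,0],[0,0,0],[0,0,0],[0,0,0],[0,0,0],[0,0,0]],"gripper":[-1,-1,-1,-1,-1,-1,-1,-1]}' 
python3 -m handwheel '{"offset":[[0,0,0],[0,0,0],[0,0,0],[0,0,0],[0,0,0],[0,0,0],[0,0,0],[0,0,0]],"dr":[[-1,0,0],[-1,0,0],[-1,0,0],[-1,0,0],[-1,0,0],[-1,0,0],[-1,0,0],[-1,0,0]],"gripper":[-1,-1,-1,-1,-1,-1,-1,-1]}' 
python3 -m handwheel '{"offset":[[0,0,0],[0,0,0],[0,0,0],[0,0,0],[0,0,0],[0,0,0]],"dr":[[-1,0,0],[-1,0,0],[-1,0,0],[-1,0,0],[-0.77,0,0],[0,0,0]],"gripper":[-1,-1,-1,-1,-1,-1]}' 
cat >> h.py <<'E'
M=np.array([.5104,.1382,.099]);_a=np.radians(112.1);u=np.array([np.cos(_a)/2,np.sin(_a)/2,np.cos(np.pi/6)])
E
python3 - <<'E'
from h import *
st()
plan(M+u*.15,22.1,30,112.1)
plan(M+u*.15,22.1)
E
```

```text
clock: 11.7
tool_pos: [0.4998, -0.0699, 0.2858]
ee_rot: [2.128, 0.186, -2.134]
wrist_force: [0.8, 0.1, -1.4]
finger_gap: 0.241
clock: 12.5
tool_pos: [0.4802, 0.2087, 0.2858]
ee_rot: [2.127, 0.185, -2.133]
wrist_force: [1.9, -0.4, -0.8]
finger_gap: 0.241
clock: 13.3
tool_pos: [0.4804, 0.2073, 0.2858]
ee_rot: [1.406, 1.068, -1.411]
wrist_force: [0.1, 1.0, -1.5]
finger_gap: 0.24
clock: 13.9
tool_pos: [0.4805, 0.2073, 0.2858]
ee_rot: [0.919, 1.37, -0.922]
wrist_force: [-0.6, -0.1, -0.9]
finger_gap: 0.24
t 13.9 q [ 0.2813  0.3719 -0.9244  1.83    0.329   1.1061 -0.3748] p [0.4805 0.2073 0.2858] gap 0.2396023019245998 F [-0.6273 -0.0766 -0.9348] T [ 0.037  -0.064   0.0266]
[[-0.003   0.9262  0.377 ]
 [-0.0005  0.377  -0.9262]
 [-1.     -0.0029 -0.0007]] yaw y 22.14909958884918
tool-frame shift (units) [1.423  0.046  0.0082]  in final frame [ 1.2361  0.0419 -0.7053]
turn (units) [ 0.0115 -3.755   0.0189]
tool-frame shift (units) [1.423  0.046  0.0082]  in final frame [1.4231 0.0419 0.0072]
turn (units) [ 0.0061 -0.005   0.021 ]
```

```bash
python3 -m handwheel '{"offset":[[0,0,0],[0,0,0],[0,0,0],[0,0,0],[0,0,0],[0,0,0],[0,0,0]],"dr":[[0,-0.7,0],[0,-0.7,0],[0,-0.7,0],[0,-0.7,0],[0,-0.7,0],[0,-0.26,0],[0,0,0]],"gripper":[-1,-1,-1,-1,-1,-1,-1]}' 
python3 - <<'E'
from h import *
st()
plan(M+u*.15,22.1,30,112.1)
p,d=robot.camera('side');crop(p,200,320,130,240,5,'pics/s7.png')
p,d=robot.camera('top');crop(p,185,325,150,290,5,'pics/t7.png')
E
```

```text
clock: 14.6
tool_pos: [0.4804, 0.2088, 0.2861]
ee_rot: [0.615, 0.919, -1.069]
wrist_force: [0.5, -1.2, -0.1]
finger_gap: 0.241
t 14.6 q [-0.1298  0.4192 -0.7689  1.825   0.7545  1.3846 -0.7952] p [0.4804 0.2088 0.2861] gap 0.24102467755763465 F [ 0.4966 -1.1838 -0.0539] T [0.5144 0.2655 0.0016]
[[ 0.1876  0.9258  0.3282]
 [-0.464   0.378  -0.8012]
 [-0.8658 -0.002   0.5004]] yaw y 22.209201010100095
tool-frame shift (units) [ 1.2587  0.0338 -0.6786]  in final frame [ 1.259   0.0311 -0.6781]
turn (units) [0.0189 0.0036 0.0055]
```

View pics/s7.png

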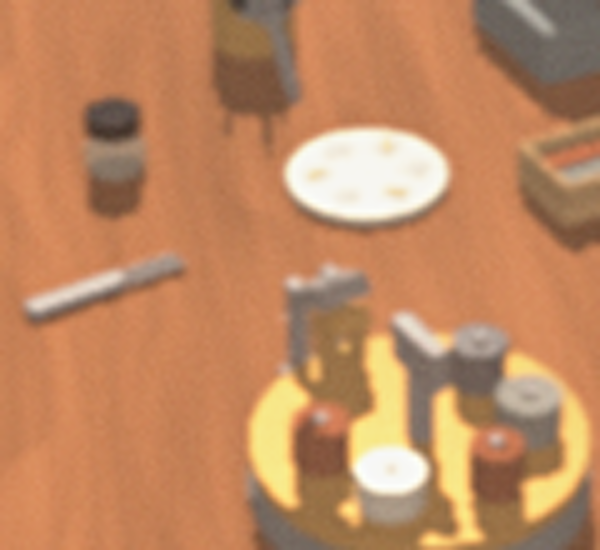

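View pics/t7.png

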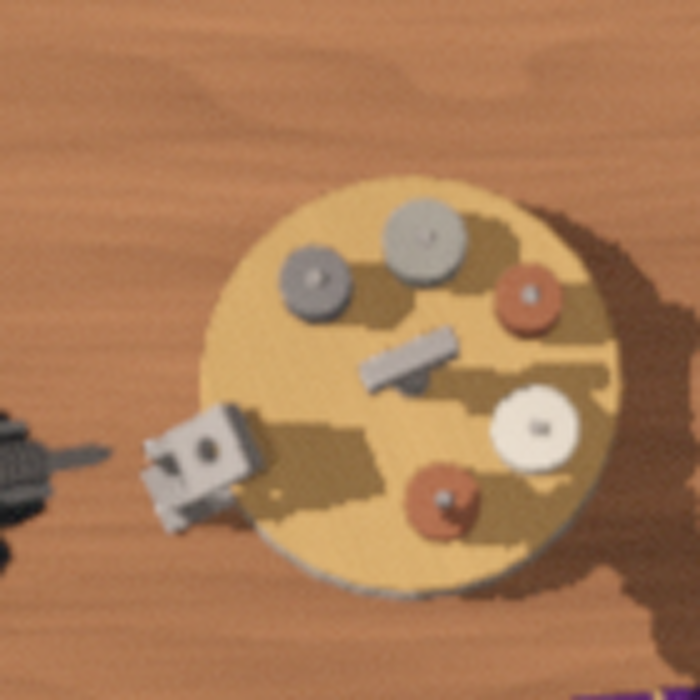

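The tilted pin points toward the guide in the top view: tip px ~(206,240), bore ~(226,240). I'll bring it onto the bore line.

```bash
python3 -m handwheel '{"offset":[[0,0.03,-0.34],[0,0,-0.34],[0.6,0,0],[0.6,0,0],[0.6,0,0],[0.4,0,0],[0,0,0],[0,0,0]],"dr":[[0,0,0],[0,0,0],[0,0,0],[0,0,0],[0,0,0],[0,0,0],[0,0,0],[0,0,0]],"gripper":[-1,-1,-1,-1,-1,-1,-1,-1]}' 
python3 - <<'E'
from h import *
st()
plan(M+u*.1024,22.1,30,112.1)
s=robot.state();C=R.from_rotvec(s['ee_rot']).as_matrix();t=s['tool_pos']+C[:,0]*.0824
print('tip pred',t,proj('top',t),proj('side',t))
p,d=robot.camera('side');crop(p,230,310,140,220,7,'pics/s8.png')
p,d=robot.camera('top');crop(p,185,265,200,280,7,'pics/t8.png')
print('M proj',proj('top',M),proj('side',M))
E
```

```text
clock: 15.5
tool_pos: [0.4902, 0.1901, 0.1976]
ee_rot: [0.617, 0.917, -1.069]
wrist_force: [-0.3, 0.3, -0.3]
finger_gap: 0.243
t 15.5 q [-0.1416  0.5281 -0.7159  1.9084  0.8624  1.2534 -0.9079] p [0.4902 0.1901 0.1976] gap 0.24254272777524696 F [-0.2509  0.3249 -0.2996] T [ 0.5824  0.3258 -0.0286]
[[ 0.1888  0.9262  0.3263]
 [-0.4635  0.377  -0.8019]
 [-0.8658  0.0002  0.5004]] yaw y 22.14597242416534
tool-frame shift (units) [ 0.2718 -0.0197 -0.0274]  in final frame [ 0.2718 -0.0196 -0.0272]
turn (units) [ 0.0043  0.0036 -0.004 ]
tip pred [0.5057 0.1519 0.1263] (np.float64(219.2668016889919), np.float64(240.28180421980278)) (np.float64(263.75144826299584), np.float64(176.7549343067535))
M proj (np.float64(226.0089499175118), np.float64(239.56806836064754)) (np.float64(265.9463853449237), np.float64(185.77892343211383))
```

View pics/s8.png

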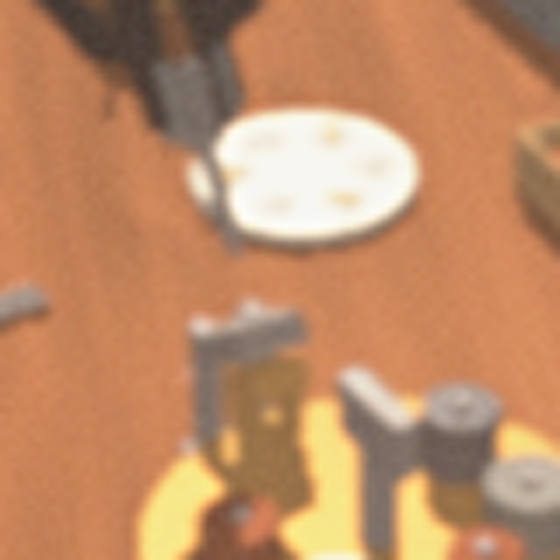

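View pics/t8.png

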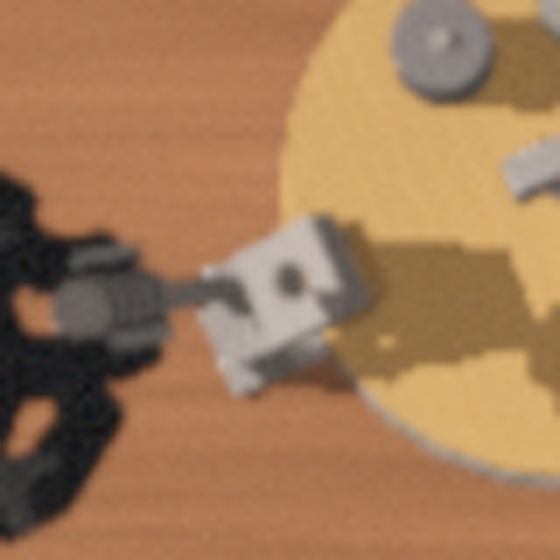

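Tip prediction agrees with both views (side px ~(263,175), top px ~(219,241)). Nose in gently and watch the force.

```bash
python3 -m handwheel '{"offset":[[0.25,-0.02,-0.03],[0.25,0,0],[0.2,0,0],[0.15,0,0],[0.1,0,0],[0,0,0]],"dr":[[0,0,0],[0,0,0],[0,0,0],[0,0,0],[0,0,0],[0,0,0]],"gripper":[-1,-1,-1,-1,-1,-1]}' 
python3 - <<'E'
from h import *
st()
plan(M+u*.0284,22.1,30,112.1)
p,d=robot.camera('side');crop(p,230,310,140,220,7,'pics/s9.png')
p,d=robot.camera('top');crop(p,185,265,200,280,7,'pics/t9.png')
E
```

```text
clock: 16.2
tool_pos: [0.4962, 0.1718, 0.1634]
ee_rot: [0.616, 0.917, -1.071]
wrist_force: [-0.6, -0.2, -0.4]
finger_gap: 0.24
t 16.2 q [-0.1318  0.569  -0.6853  1.9416  0.9149  1.1964 -0.9408] p [0.4962 0.1718 0.1634] gap 0.2395559354081608 F [-0.6391 -0.1967 -0.4412] T [0.6493 0.2385 0.0122]
[[ 0.1877  0.9266  0.3259]
 [-0.4649  0.3761 -0.8015]
 [-0.8652 -0.0011  0.5014]] yaw y 22.09395272607303
tool-frame shift (units) [ 1.1397  0.015  -0.0178]  in final frame [ 1.1397  0.0139 -0.016 ]
turn (units) [0.0031 0.0115 0.0069]
```

View pics/s9.png

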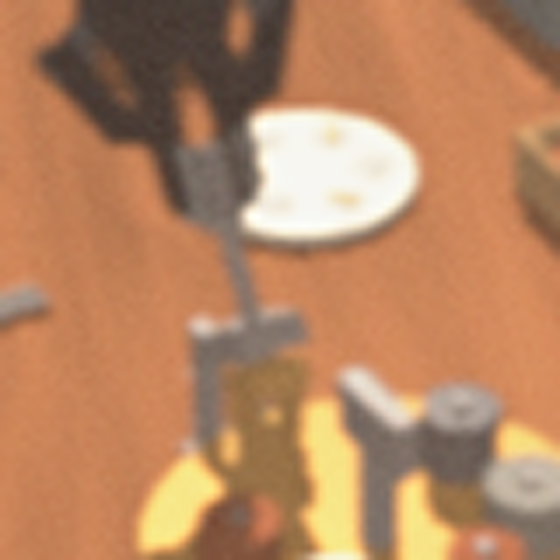

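View pics/t9.png

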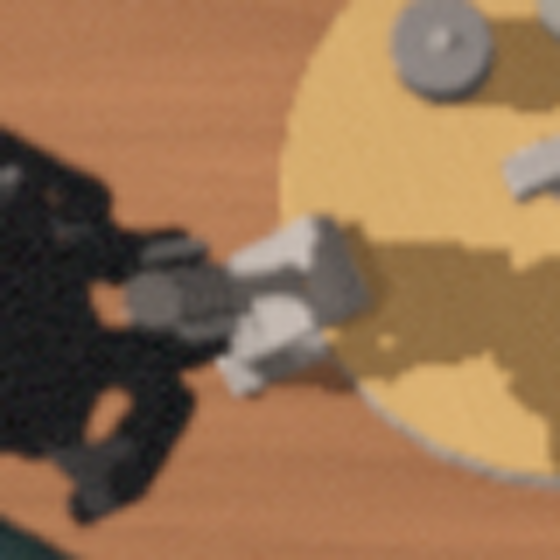

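The nose is ~8 mm into the bore with no contact force, and both views agree. Keep going.

```bash
python3 -m handwheel '{"offset":[[0.1,0.01,-0.01],[0.1,0,0],[0.1,0,0],[0.1,0,0],[0.1,0,0],[0,0,0]],"dr":[[0,0,0],[0,0,0],[0,0,0],[0,0,0],[0,0,0],[0,0,0]],"gripper":[-1,-1,-1,-1,-1,-1]}' 
python3 - <<'E'
from h import *
st()
plan(M+u*.0284,22.1,30,112.1)
E
```

```text
clock: 16.9
tool_pos: [0.5002, 0.1629, 0.1459]
ee_rot: [0.616, 0.916, -1.071]
wrist_force: [-0.2, 0.3, -1.9]
finger_gap: 0.239
t 16.9 q [-0.1276  0.5925 -0.6681  1.9542  0.9444  1.1683 -0.9579] p [0.5002 0.1629 0.1459] gap 0.23872871164134807 F [-0.157   0.2584 -1.8624] T [ 0.6417  0.2687 -0.0396]
[[ 0.1878  0.9266  0.3259]
 [-0.465   0.3761 -0.8014]
 [-0.8652 -0.001   0.5015]] yaw y 22.094764704140506
tool-frame shift (units) [ 0.6393  0.0051 -0.0092]  in final frame [ 0.6393  0.0045 -0.0081]
turn (units) [0.0031 0.0123 0.0066]
```

```bash
python3 -m handwheel '{"offset":[[0.1,0,0],[0.1,0,0],[0.1,0,0],[0.1,0,0],[0.1,0,0],[0,0,0]],"dr":[[0,0,0],[0,0,0],[0,0,0],[0,0,0],[0,0,0],[0,0,0]],"gripper":[-1,-1,-1,-1,-1,-1]}' 
python3 - <<'E'
from h import *
st()
plan(M+u*.0284,22.1,30,112.1)
E
```

```text
clock: 17.5
tool_pos: [0.504, 0.1536, 0.1286]
ee_rot: [0.616, 0.916, -1.071]
wrist_force: [-0.1, 0.2, -1.1]
finger_gap: 0.241
t 17.5 q [-0.123   0.6161 -0.6504  1.966   0.975   1.1405 -0.9752] p [0.504  0.1536 0.1286] gap 0.24132891266218046 F [-0.0615  0.2154 -1.072 ] T [ 0.5642  0.246  -0.0265]
[[ 0.188   0.9265  0.3259]
 [-0.4649  0.3762 -0.8014]
 [-0.8652 -0.0009  0.5015]] yaw y 22.10022510527273
tool-frame shift (units) [ 0.1402  0.0026 -0.009 ]  in final frame [ 0.1403  0.0025 -0.0087]
turn (units) [0.0031 0.0121 0.0053]
```

```bash
python3 -m handwheel '{"offset":[[0.05,0,0],[0.05,0,0],[0.04,0,0],[0,0,0]],"dr":[[0,0,0],[0,0,0],[0,0,0],[0,0,0]],"gripper":[-1,-1,-1,-1]}' 
python3 - <<'E'
from h import *
st()
plan(M+u*.0284,22.1,30,112.1)
p,d=robot.camera('side');crop(p,230,310,140,220,7,'pics/s10.png')
E
```

```text
clock: 17.9
tool_pos: [0.5052, 0.1514, 0.1242]
ee_rot: [0.616, 0.916, -1.07]
wrist_force: [-0.1, 0.6, -0.6]
finger_gap: 0.24
t 17.9 q [-0.122   0.6223 -0.6458  1.9687  0.9836  1.133  -0.9801] p [0.5052 0.1514 0.1242] gap 0.2402884149537126 F [-0.0925  0.6414 -0.6485] T [ 0.555   0.2675 -0.009 ]
[[ 0.1887  0.9264  0.3259]
 [-0.4645  0.3766 -0.8015]
 [-0.8653 -0.0001  0.5013]] yaw y 22.120541325822924
tool-frame shift (units) [ 0.0132 -0.0033 -0.0069]  in final frame [ 0.0132 -0.0033 -0.0068]
turn (units) [ 0.0027  0.0109 -0.0005]
```

View pics/s10.png

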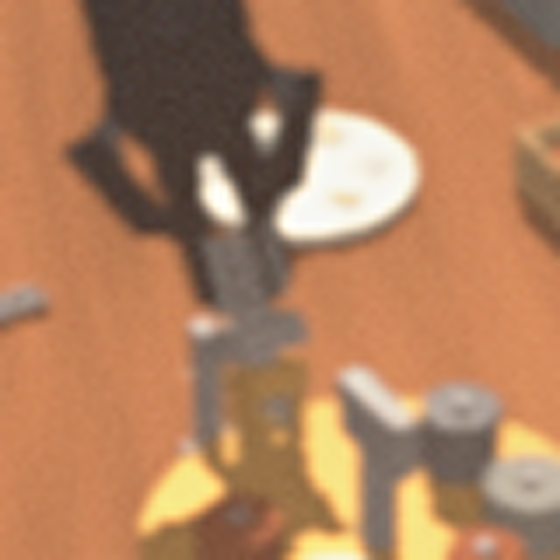

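The head is nearly on the guide and the point shows beneath the lug. I'll push until I feel contact.

```bash
python3 -m handwheel '{"offset":[[0.04,0,0],[0.03,0,0],[0,0,0]],"dr":[[0,0,0],[0,0,0],[0,0,0]],"gripper":[-1,-1,-1]}' 
python3 -m handwheel '{"offset":[[0.03,0,0],[0,0,0]],"dr":[[0,0,0],[0,0,0]],"gripper":[-1,-1]}' 

```

```text
clock: 18.25
tool_pos: [0.5053, 0.1514, 0.1238]
ee_rot: [0.616, 0.915, -1.069]
wrist_force: [-6.2, 1.2, 12.4]
finger_gap: 0.241
clock: 18.45
tool_pos: [0.5053, 0.1515, 0.1237]
ee_rot: [0.616, 0.914, -1.068]
wrist_force: [-8.6, 4.4, 19.0]
finger_gap: 0.238
```

Firm contact: the head is on the guide. I'll release and back out along the bore line.

```bash
python3 -m handwheel '{"offset":[[-0.04,0,0],[0,0,0],[0,0,0],[0,0,0],[0,0,0],[0,0,0],[0,0,0]],"dr":[[0,0,0],[0,0,0],[0,0,0],[0,0,0],[0,0,0],[0,0,0],[0,0,0]],"gripper":[-1,-0.3,-0.1,0.2,0.4,0.6,0.6]}'
python3 -m handwheel '{"offset":[[-0.2,0,0],[-0.4,0,0],[-0.7,0,0],[-0.8,0,0],[-0.8,0,0],[0,0,0],[0,0,0]],"dr":[[0,0,0],[0,0,0],[0,0,0],[0,0,0],[0,0,0],[0,0,0],[0,0,0]],"gripper":[0.6,0.6,0.6,0.6,0.6,0.6,0.6]}'
python3 - <<'E'
from h import *
st()
p,d=robot.camera('side');crop(p,230,310,140,220,7,'pics/s11.png');cv2.imwrite('pics/s11f.png',p[:,:,::-1])
p,d=robot.camera('top');crop(p,185,265,200,280,7,'pics/t11.png')
tip=M-.054*u;h=M+.04*u;print([proj(n,x) for n in('side','top') for x in (tip,h)])
E
```

```text
clock: 19.15
tool_pos: [0.5056, 0.1504, 0.1221]
ee_rot: [0.616, 0.916, -1.07]
wrist_force: [-0.3, -0.5, 0.4]
finger_gap: 0.803
clock: 19.85
tool_pos: [0.4836, 0.2053, 0.224]
ee_rot: [0.618, 0.915, -1.067]
wrist_force: [-0.9, -0.9, -0.6]
finger_gap: 0.797
t 19.85 q [-0.1552  0.4982 -0.7363  1.8813  0.8253  1.2993 -0.8893] p [0.4836 0.2053 0.224 ] gap 0.7967206163373108 F [-0.9222 -0.8949 -0.6354] T [ 0.4603  0.2104 -0.0135]
[[ 0.1911  0.9259  0.326 ]
 [-0.4631  0.3779 -0.8017]
 [-0.8654  0.0023  0.501 ]] yaw y 22.202131100929318
[(np.float64(270.38537683004995), np.float64(201.28324838100662)), (np.float64(262.62543598735334), np.float64(174.1764822252469)), (np.float64(237.40792916561415), np.float64(237.5806138276621)), (np.float64(216.9245549788505), np.float64(241.15130671120178))]
```

View pics/s11.png

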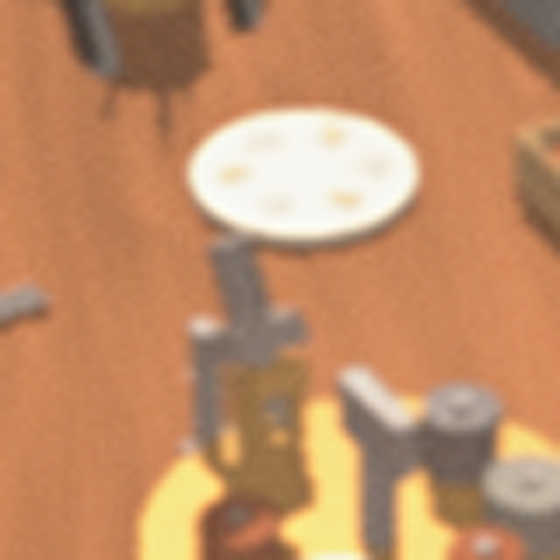

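View pics/t11.png

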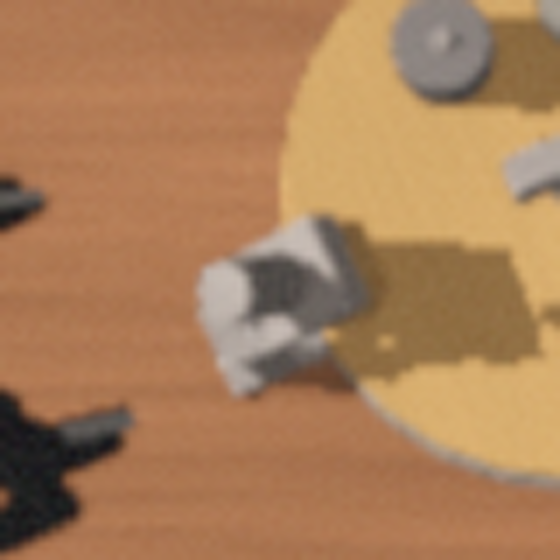

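View pics/s11f.png

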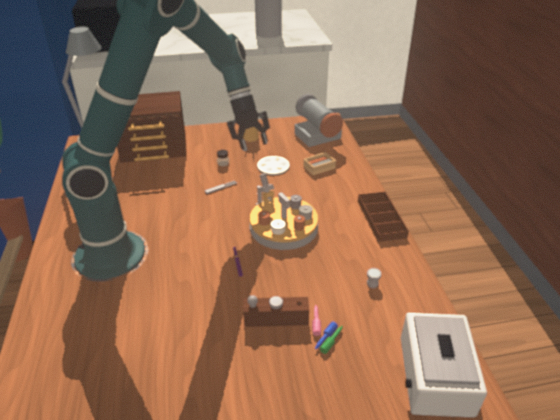

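The seated prediction matches: the head top is at side crop (232,240), predicted (232,243), and at top crop (225,290), predicted (227,292). The gripper is clear and the listed objects stand where they did, so I'm handing in.

```bash
python3 - <<'E'
from station import robot
print(robot.job_done())
E
```

```text
the job is handed in; nothing more can be done
None
```

The index pin is home in the guide and lug with the turntable at its index position, and I handed the job in at about 20 s on the clock. No verdict is reported, so this rests on my own checks.

- **Turntable:** I gripped the knob and turned the top 36.0° counter-clockwise. I had measured 36.2° between the lug and guide bores, and the pin then went through both with no side force.
- **Pin:** I took it from the far rack hole, tilted it 30° onto the bore line and pushed it in. It met firm contact of about 20 N at the depth I expected, and I then released it and backed out.
- **Last checks:** the top of the pin's head was within about half a pixel of where a fully seated pin should appear, in both cameras. The wrist force was about zero, the gripper was clear, and the other listed things looked unmoved by eye.

One oddity: the blue, green and pink look-alikes, which stood on their points at the start, had fallen over when I looked again at about 8 s. I had not touched them, and I left them as they lay.

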